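Let the large clay ball down into the finds tub

ROBOT

A 7-joint arm with a two-finger parallel gripper is mounted at the origin on the work surface. World frame = base frame: x ahead of the robot, y to its left, z up, the work surface at z = 0. Lengths are in m, angles in rad, forces in N, time in s.
With the tool pointing down it reaches from about 0.425 to 0.825 m from the base axis. Payload 3.6 kg.
Tool frame: the origin (TCP) lies between the finger pads; the fingertips stand 19 mm ahead of it and the grasp point (between the pads) is the TCP; x points along the fingers, y is the direction in which the jaws open and shut, and the axes are right-handed (so a half turn about x gives the same grasp; the last joint's range is limited). The gripper opens to 93 mm and grips with 3 to 60 N. Pads are 15 mm wide; open, the fingers measure 128 mm over their backs; the gripper's body (75 mm by 188 mm) begins 65 mm behind the grasp point.
Start: joints at [1.131, 0.615, -0.013, 1.423, 0.008, 1.103, -0.04], TCP at [0.261, -0.595, 0.212] pointing down, gripper open.
Joint ranges: [-3.12, 3.12], [-0.3, 2.06], [-1.34, 1.32], [0.26, 2.42], [-1.36, 4.5], [0.01, 1.98], [-2.84, 2.84]. Speed limits (rad/s): [2.79, 2.79, 3.14, 3.14, 3.14, 3.14, 3.14].

INTERFACE

Orientations are given as a unit quaternion [x, y, z, w].
In Python, from plant import * gives the robot as it stands.
- The arm moves only by the tool step_arm, never from a script. Its argument "rows" is text: rows parted by semicolons, each of 7 numbers parted by spaces: the shift along the tool's x, y, z normalised to -1 to 1, where 1 is 0.1 m, then the turn, a rotation vector about the tool's x, y, z normalised to -1 to 1, where 1 is pi/4 rad, then the opening, from 0 (shut) to 1 (fully open). In form: x y z ax ay az fingers; .... A call has 1 to 8 rows; each row is the pose to reach, as a shift and turn from the pose measured when the call began, along the tool's axes at that moment; what a row does not reach only later rows make up. A row lasts 1/10 s, in which the tool goes at most 50 mm and 8.59 degrees, less where a joint would pass 70% of its speed; a pose out of reach is approached as far as the arm can. A call with a number of a shift or a turn outside -1 to 1 is refused whole. A call with a gripper value outside its range is refused whole. The fingers move at their own pace and stop on an object; "newtons" is the grip in N (left out, the last holds). Time passes only in rows, so rows that repeat a pose let the fingers close. It gives the time, the measured TCP pose, the force and the opening at its end, in the units of the state.
- get_state(): the state, without advancing time (a new reading comes with each control period).
- grab_frame(name): name is "scene" or "top"; returns the picture (420x560x3 uint8, blue, green, red); there is no depth.
- camera_params(name): a dict with "mtx" (3x3 intrinsics, pixels), "T" (4x4, takes a point from camera to world coordinates). Camera axes: x right, y up, looking along -z (the intrinsics and any distortion apply to the point x, -y, -z); pixel columns grow to the right and rows downward; lengths in m; the calibration is good to about 2 mm. A picture is of the moment at which its call begins. camera_params takes no time and is no camera call.
- close_job(): hands the job in, once; it reports no verdict.
The state is a dict: "time_s": time; "q": joint angles; "qvel": joint speeds; "joint_torque": joint torques, N m; "ee_pos": TCP position; "tcp_rot": TCP orientation; "contact_force": force on the tool from outside, world axes, zero at the start; "ft_torque": the same for the moment, N m; "finger_gap": finger opening in m.
Only numpy, scipy, OpenCV 4.12 (cv2) and the standard library are available. Lean on these libraries where they do the work, as an engineer would, in place of code of your own. Each camera call takes 0.05 s, during which the arm holds its last target.

TASK

Two clay balls wait behind the gates of the finds chute. Press down the outer paddle of the lane that holds the larger ball, so that its gate lifts and the ball rolls down into the tub, then let the paddle go so that the gate is shut again. Do not touch the balls or the gates themselves, leave the smaller ball shut in its lane, and leave the tub and everything else where it stands; nothing is to be picked up.

Things in the scene. Friction and masses are not known exactly. Their poses are not given: they have to be found in the camera images.
- chute: Fixed two-lane finds chute; origin at the centre of its underside, x downhill to the tub, y to the left looking downhill. Lanes centred at y = +28 and -28 mm, 40 mm wide, open on top, floors falling 10 degrees to a lip 70 mm high at x = 105 mm. Across each lane at x = 20 mm lies a rocking lever: a press paddle on the outside, a gate over the lane. Nothing on it is higher than 165 mm.
- tub: White open plastic tub at the foot of the chute, loose, 160 x 200 x 60 mm (x, y, z), walls 5 mm, 0.5 kg; origin at the centre of its underside. Both lanes run out over it.
- ball_large_center (a point): Centre of the larger fired-clay ball, 34 mm in diameter, 37 g, loose, waiting behind the gate in one of the lanes (either one: left if its y in the chute's frame is positive).
- ball_small_center (a point): Centre of the smaller fired-clay ball, 20 mm in diameter, 10 g, loose, of the same clay, waiting behind the gate in the other lane.
- paddle_left (a point): Centre of the top of the press paddle for the lane on the chute's +y side: plate 40 x 38 x 8 mm on the lever's outer end, 75 mm from its pivot. With the gate shut it is at x 20, y +169, z 156 mm in the chute's frame, rising outwards 15 degrees, free air below. Pushed 40 mm straight down it opens the gate fully, against a spring: 2 N at first, 4 N at the end; it springs back.
- rocker_left (a joint): Angle of the lever of the lane on the +y side: 0 with its gate shut, grows as the paddle is pressed, 0.55 rad at the stop. The larger ball passes under its gate from about 0.43 rad. The gate needs the paddle kept down until the ball has rolled through (about half a second).
- gate_left (a point): The gate on the +y side, centre of its lower edge: a hanging aluminium tongue 6 x 20 x 27 mm on the inner end of the lever; its edge is 4 mm above the lane floor when shut.
- paddle_right (a point): Centre of the top of the press paddle for the lane on the chute's -y side: plate 40 x 38 x 8 mm on the lever's outer end, 75 mm from its pivot. With the gate shut it is at x 20, y -169, z 156 mm in the chute's frame, rising outwards 15 degrees, free air below. Pushed 40 mm straight down it opens the gate fully, against a spring: 2 N at first, 4 N at the end; it springs back.
- rocker_right (a joint): Angle of the lever of the lane on the -y side: 0 with its gate shut, grows as the paddle is pressed, 0.55 rad at the stop. The larger ball passes under its gate from about 0.43 rad. The gate needs the paddle kept down until the ball has rolled through (about half a second).
- gate_right (a point): The gate on the -y side, centre of its lower edge: a hanging aluminium tongue 6 x 20 x 27 mm on the inner end of the lever; its edge is 4 mm above the lane floor when shut.
- pot: Bystander, loose: grey plastic finds pot, 64 mm across, 50 mm tall; origin at the centre of its underside.
- jar: Bystander, loose: glass jar, 52 mm across, 70 mm tall; origin at the centre of its underside.
- washbottle: Bystander, loose: white plastic wash bottle, 48 mm across, 110 mm tall; origin at the centre of its underside.
- brush: Bystander, loose: wooden-handled brush, 170 mm long; origin at the centre of its underside.
- scalebar: Bystander, loose: black and white photo scale bar, 120 x 22 x 6 mm; origin at the centre of its underside.
- pebble: Bystander, loose: grey stone, 48 mm across, 24 mm tall; origin at the centre of its underside.
Not all that is in view belongs to the job. What is shaped like the part that bears ball_large_center but blue or red is not meant.

How it is judged:
By the outcome, as a careful person would: the job done as asked, in the order asked, and still so for the second after the job is handed in, with the robot touching nothing.
It also fails if it takes over 32 s, if anything falls off the work surface, if the arm or the gripper's body presses on something with over 40 N, if the wrist force passes 120 N, or if a joint passes its speed limit or range.

## Working session

There is one attempt and no reset: what is moved stays moved. The work goes in short steps, Python scripts to look and compute and a tool call to move; the robot and the scene stay as the last step left them, time stands still between calls to the robot, and variables do not carry over. Pictures are saved under pics/ and viewed, and the job is handed in when it is done.

Besides the shell and the picture viewer there is one more tool, called by a JSON object that holds its "op" and its "data", one argument or row to a line. step_arm: Moves the arm, as the interface text tells. Scaled input: -1 to 1 covers 0.1 m each way for a shift and pi/4 rad each way for a turn. Its arguments: {"type":"object","properties":{"rows":{"type":"string"},"newtons":{"type":"number"}},"required":["rows"]}

```bash
mkdir -p pics; python3 - <<'E'
from plant import *
import cv2
for n in("scene","top"):
    f=grab_frame(n);cv2.imwrite(f"pics/{n}0.png",f);p=camera_params(n);print(n,p["mtx"],p["T"])
s=get_state();print(s)
E
```

```text
scene [[491.92260502   0.         277.58977774]
 [  0.         491.92260502 211.8748407 ]
 [  0.           0.           1.        ]] [[ 0.88426529 -0.29930214  0.35845939  0.93532769]
 [ 0.4669521   0.57580701 -0.67111998 -0.6223832 ]
 [-0.00553578  0.76083147  0.64892591  0.78902651]
 [ 0.          0.          0.          1.        ]]
top [[438.18506008   0.         276.35802405]
 [  0.         438.18506008 207.36530118]
 [  0.           0.           1.        ]] [[ 0.0043468   0.99683676 -0.07935729  0.47658042]
 [-0.99990128  0.00327236 -0.01366432  0.03772971]
 [-0.01336141  0.07940885  0.99675258  0.94529863]
 [ 0.          0.          0.          1.        ]]
{'time_s': 0.1, 'q': array([ 1.1304836 ,  0.61584409, -0.0125951 ,  1.42471429,  0.00810343,
        1.10338694, -0.04039432]), 'qvel': array([ 0.00047413, -0.00262485, -0.00056726, -0.00343888, -0.00091903,
       -0.00060605,  0.00185668]), 'joint_torque': array([ 8.07471679e-04, -4.60040689e+01,  2.09634430e-01, -1.66242725e+01,
       -6.12052227e-02,  1.69709808e-02,  1.25061433e-04]), 'ee_pos': array([ 0.26107819, -0.59448152,  0.21069115]), 'tcp_rot': array([-0.69183831, -0.14607553,  0.69220277, -0.14448883]), 'contact_force': array([ 0.4250554 , -0.17300472,  0.0034411 ]), 'ft_torque': array([-0.01757247,  0.01818293,  0.0102886 ]), 'finger_gap': 0.0931301948849968}
```

View pics/scene0.png

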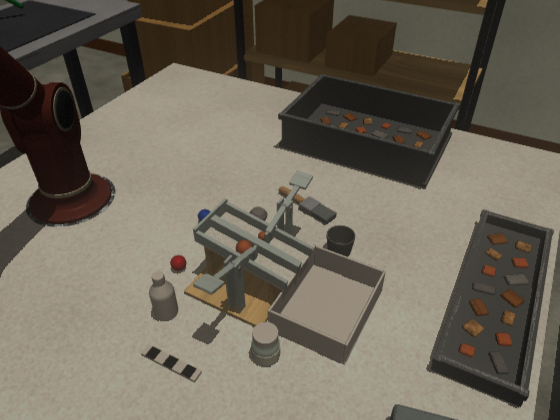

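View pics/top0.png

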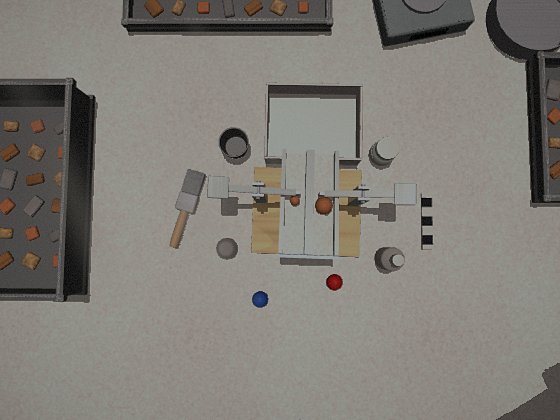

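The top view shows the chute running downhill towards the top of the image. The candidates are clay balls at (324,205) and (295,201), with the blue (260,299) and red (334,282) balls lying outside the chute. The ball at (324,205), in the right-hand lane (world -y), looks like the larger one. The right paddle is at (405,194) in the top view and about (209,284) in the scene view. I'll measure and check this in a crop.

```bash
cat > h.py <<'E'
import numpy as np,cv2
from plant import *
def ray(n,uv):
    p=camera_params(n);K=p["mtx"];T=p["T"]
    d=np.linalg.solve(K,[uv[0],uv[1],1.]);d=T[:3,:3]@(d*[1,-1,-1]);return T[:3,3],d/np.linalg.norm(d)
def onz(n,uv,z):
    o,d=ray(n,uv);return o+d*(z-o[2])/d[2]
def tri(a,b):
    o1,d1=ray("top",a);o2,d2=ray("scene",b)
    s=np.linalg.lstsq(np.c_[d1,-d2],o2-o1,rcond=None)[0]
    p,q=o1+s[0]*d1,o2+s[1]*d2;return (p+q)/2,np.linalg.norm(p-q)
E
python3 - <<'E'
from h import *
np.set_printoptions(precision=4,suppress=True)
t=cv2.imread("pics/top0.png");s=cv2.imread("pics/scene0.png")
a=cv2.resize(t[140:270,195:445],None,fx=3.2,fy=3.2,interpolation=cv2.INTER_CUBIC);cv2.imwrite("pics/ct.png",a)
b=cv2.resize(s[165:345,180:330],None,fx=3.3,fy=3.3,interpolation=cv2.INTER_CUBIC);cv2.imwrite("pics/cs.png",b)
for n,im,r in(("top",t,(280,340,180,230)),("scene",s,(225,290,220,265))):
    hsv=cv2.cvtColor(im,cv2.COLOR_BGR2HSV);m=cv2.inRange(hsv,(0,110,40),(14,255,255))
    k=np.zeros_like(m);k[r[2]:r[3],r[0]:r[1]]=255;m&=k
    _,_,st,c=cv2.connectedComponentsWithStats(m)
    for x,cc in zip(st[1:],c[1:]):
        if x[4]>8: print(n,x,cc)
E
```

```text
top [290 195   9  10  72] [294.2361 199.8472]
top [315 197  18  17 232] [323.3233 204.9052]
scene [259 231   6   9  40] [261.475 234.775]
scene [236 240  16  13 149] [242.8188 245.6779]
```

View pics/ct.png

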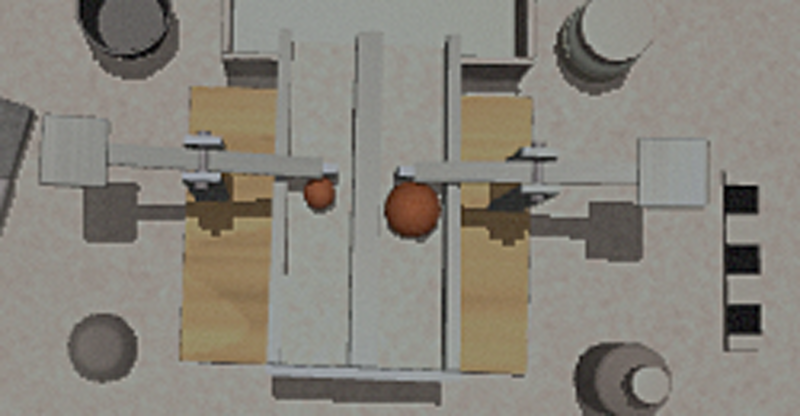

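View pics/cs.png

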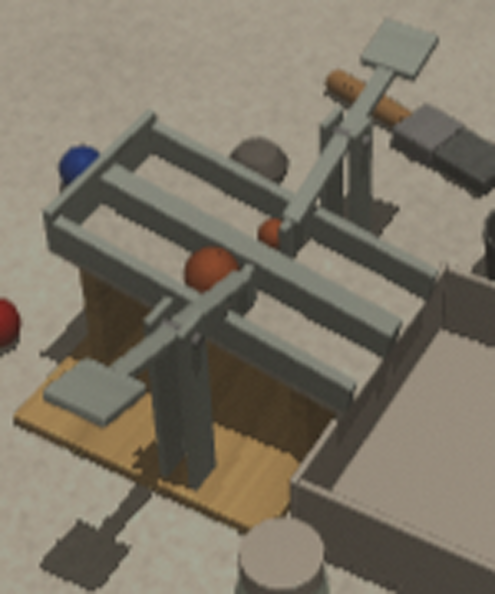

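The crop confirms it: the larger ball, about 17 px against 10 px for the other, is in the right (-y) lane. It is also the one sitting under the near lever in the scene view. Next I'll locate the paddle.

```bash
python3 - <<'E'
from h import *
from scipy.spatial.transform import Rotation as R
np.set_printoptions(precision=4,suppress=True)
ct=lambda x,y:(195+(x+.5)/3.2-.5,140+(y+.5)/3.2-.5)
cs=lambda x,y:(180+(x+.5)/3.3-.5,165+(y+.5)/3.3-.5)
pr=tri(ct(673,172.5),cs(94,390));pl=tri(ct(74,150),cs(399,47));print("R",pr,"L",pl)
print("R at z156",onz("top",ct(673,172.5),.156),onz("scene",cs(94,390),.156))
a,b=pr[0],pl[0];d=b-a;yaw=np.arctan2(-d[0],d[1]);print("dist",np.linalg.norm(d[:2]),"yaw",np.degrees(yaw))
o=(a+b)/2;x=np.array([np.cos(yaw),np.sin(yaw),0]);o=o-.02*x;print("chute",o)
bl=tri((323.8,205),(243.5,246.5))[0];bs=tri((294.3,199.8),(261.5,234.8))[0]
M=R.from_euler('z',yaw)
print("large in chute",M.inv().apply(bl-[o[0],o[1],0]),"small",M.inv().apply(bs-[o[0],o[1],0]))
s=get_state();T=R.from_quat(s["tcp_rot"]);print("tool axes cols\n",T.as_matrix(),s["ee_pos"])
print("delta tool to above paddle",T.inv().apply(np.array([a[0],a[1],.156+.019+.03])-s["ee_pos"]))
E
```

```text
R (array([ 0.5657, -0.1842,  0.1528]), np.float64(0.0004215097725607697)) L (array([0.5771, 0.1554, 0.1532]), np.float64(0.0006616380791552931))
R at z156 [ 0.5652 -0.1835  0.156 ] [ 0.5677 -0.1863  0.156 ]
dist 0.33980362612017717 yaw -1.9276210658310526
chute [ 0.5514 -0.0137  0.153 ]
large in chute [-0.0023 -0.028   0.1074] small [0.006  0.0281 0.0972]
tool axes cols
 [[-0.001   0.4022 -0.9156]
 [ 0.0021 -0.9156 -0.4022]
 [-1.     -0.0023  0.    ]] [ 0.2611 -0.5945  0.2107]
delta tool to above paddle [ 0.0063 -0.2531 -0.4439]
```

The geometry checks out: the paddles are 340 mm apart (338 expected) at z 153 mm (156 expected), and the larger ball's chute-frame y is -28 mm. I'll approach above the right paddle with the fingers shut.

{"op": "step_arm", "data": {
  "rows": "0 -0.14 -0.25 -0.08 0 0 0; 0 -0.28 -0.5 -0.16 0 0 0; 0 -0.42 -0.75 -0.24 0 0 0; 0 -0.57 -1 -0.32 0 0 0",
  "newtons": 20
}}

```text
time_s: 0.5
ee_pos: [0.3301, -0.5009, 0.2103]
tcp_rot: [-0.668, -0.233, 0.668, -0.23]
contact_force: [0.1, 0.5, -0.0]
finger_gap: 0.0652
```

```bash
cat > d.py <<'E'
from h import *
import sys
from scipy.spatial.transform import Rotation as R
np.set_printoptions(precision=4,suppress=True)
s=get_state();T=R.from_quat(s["tcp_rot"]);z=float(sys.argv[1])
g=np.array([.566,-.184,z]);yx=np.array([.9994,-.034,0]);xx=np.array([0,0,-1.])
G=R.from_matrix(np.c_[xx,yx,np.cross(xx,yx)])
print("t",s["time_s"],"pos",s["ee_pos"],"F",s["contact_force"],"gap",s["finger_gap"],"q",s["q"])
print("shift units",T.inv().apply(g-s["ee_pos"])/.1,"turn units",(T.inv()*G).as_rotvec()/(np.pi/4))
E
python3 d.py .205
```

```text
t 0.5 pos [ 0.3301 -0.5009  0.2103] F [ 0.1126  0.5311 -0.0171] gap 0.06523971944070142 q [ 1.0062  0.5394 -0.0876  1.5741  0.0517  1.0337  0.0012]
shift units [ 0.0585 -1.0277 -3.8146] turn units [-1.1067 -0.0026  0.0036]
```

{"op": "step_arm", "data": {
  "rows": "0 -0.06 -0.25 -0.08 0 0 0; 0 -0.12 -0.5 -0.16 0 0 0; 0 -0.18 -0.75 -0.24 0 0 0; 0 -0.25 -1 -0.32 0 0 0"
}}

```text
time_s: 0.9
ee_pos: [0.3937, -0.4183, 0.2102]
tcp_rot: [-0.633, -0.316, 0.633, -0.313]
contact_force: [0.4, 0.3, 0.7]
finger_gap: 0.0336
```

```bash
python3 d.py .205
```

```text
t 0.9 pos [ 0.3937 -0.4183  0.2102] F [0.3595 0.3464 0.7139] gap 0.03359792291143199 q [ 0.8844  0.5038 -0.1653  1.6454  0.093   1.0037  0.0404]
shift units [ 0.0557 -0.0422 -2.9073] turn units [-0.7826 -0.0031  0.0038]
```

{"op": "step_arm", "data": {
  "rows": "0 0 -0.25 -0.08 0 0 0; 0 0 -0.5 -0.16 0 0 0; 0 0 -0.75 -0.24 0 0 0; 0 0 -1 -0.3 0 0 0"
}}

```text
time_s: 1.3
ee_pos: [0.4547, -0.3375, 0.2101]
tcp_rot: [-0.591, -0.389, 0.591, -0.386]
contact_force: [0.6, -0.1, 0.4]
finger_gap: 0.0024
```

```bash
python3 d.py .205
```

```text
t 1.3 pos [ 0.4547 -0.3375  0.2101] F [ 0.5891 -0.0631  0.3814] gap 0.002439438425979061 q [ 0.7559  0.4964 -0.2387  1.6667  0.1324  0.9983  0.0625]
shift units [ 0.053   0.4094 -1.8511] turn units [-0.4789 -0.0036  0.004 ]
```

{"op": "step_arm", "data": {
  "rows": "0 0.06 -0.25 -0.07 0 0 0; 0 0.12 -0.5 -0.14 0 0 0; 0 0.17 -0.75 -0.21 0 0 0; 0 0.22 -1 -0.28 0 0 0"
}}

```text
time_s: 1.7
ee_pos: [0.5151, -0.2534, 0.2098]
tcp_rot: [-0.545, -0.453, 0.545, -0.449]
contact_force: [0.8, -0.3, 0.6]
finger_gap: 0.0003
```

```bash
python3 d.py .205
```

```text
t 1.7 pos [ 0.5151 -0.2534  0.2098] F [ 0.8178 -0.3257  0.5861] gap 0.00027187060596091525 q [ 0.6155  0.5148 -0.3051  1.6433  0.1723  1.0145  0.0683]
shift units [ 0.0493  0.3709 -0.7765] turn units [-0.1952 -0.0041  0.0044]
```

{"op": "step_arm", "data": {
  "rows": "0 0.12 -0.25 -0.07 0 0 0; 0 0.24 -0.5 -0.14 0 0 0; 0 0.37 -0.78 -0.2 0 0 0; 0 0.37 -0.78 -0.2 0 0 0; 0.05 0.37 -0.78 -0.2 0 0 0; 0.05 0.37 -0.78 -0.2 0 0 0"
}}

```text
time_s: 2.3
ee_pos: [0.5645, -0.1853, 0.2038]
tcp_rot: [-0.507, -0.494, 0.509, -0.49]
contact_force: [-0.2, -0.6, 0.5]
finger_gap: 0.0005
```

```bash
python3 d.py .205; python3 - <<'E'
from h import *
ims=[cv2.resize(grab_frame(n)[r[0]:r[1],r[2]:r[3]],(400,400)) for n,r in(("scene",(150,350,150,350)),("top",(100,300,260,460)))]
cv2.imwrite("pics/a1.png",np.hstack(ims))
E
```

```text
t 2.3 pos [ 0.5645 -0.1853  0.2038] F [-0.2246 -0.6358  0.5235] gap 0.0004694584990241353 q [ 0.4936  0.5572 -0.3448  1.5912  0.2076  1.036   0.0572]
shift units [-0.0121  0.0142 -0.013 ] turn units [ 0.0019 -0.0031  0.0076]
```

View pics/a1.png

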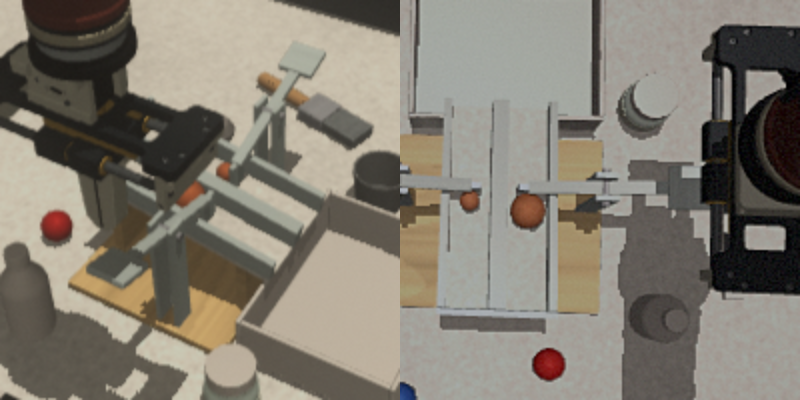

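The shut fingers stand over the right paddle at (115,265) in the scene crop. Both balls are still behind their gates. First I'll press partway and check the force.

{"op": "step_arm", "data": {
  "rows": "0.1 0.01 0 0 0 0 0; 0.2 0.01 0 0 0 0 0; 0.3 0.01 0 0 0 0 0; 0.35 0.01 0 0 0 0 0; 0.35 0.01 0 0 0 0 0"
}}

```text
time_s: 2.9
ee_pos: [0.565, -0.1852, 0.1681]
tcp_rot: [-0.507, -0.494, 0.509, -0.489]
contact_force: [0.2, -0.3, -0.0]
finger_gap: 0.0004
```

```bash
python3 d.py .135
```

```text
t 2.9 pos [ 0.565  -0.1852  0.1681] F [ 0.2101 -0.2724 -0.0147] gap 0.00038871329819795597 q [ 0.4874  0.5949 -0.3355  1.6336  0.225   0.9591  0.0412]
shift units [ 0.3314  0.012  -0.0116] turn units [ 0.0013 -0.004   0.009 ]
```

The fingertips should be at z 0.149, yet there's no force. I'll look before going on.

```bash
python3 - <<'E'
from h import *
ims=[cv2.resize(grab_frame(n)[r[0]:r[1],r[2]:r[3]],(400,400),interpolation=cv2.INTER_CUBIC) for n,r in(("scene",(220,320,160,260)),("top",(100,300,260,460)))]
cv2.imwrite("pics/a2.png",np.hstack(ims))
s=get_state();print(s["contact_force"],s["ee_pos"])
E
```

```text
[-0.16436282 -0.68480353  0.59388809] [ 0.56591849 -0.18529503  0.16943409]
```

View pics/a2.png

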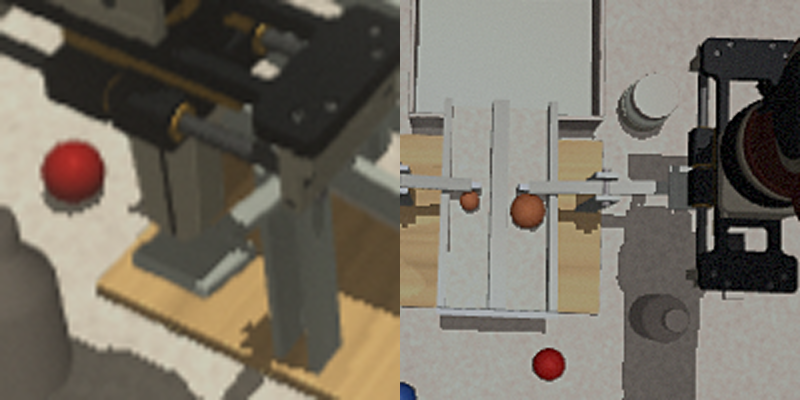

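```bash
python3 - <<'E'
from h import *
def proj(n,P):
    p=camera_params(n);T=p["T"];c=T[:3,:3].T@(np.array(P)-T[:3,3]);c=c*[1,-1,-1];u=p["mtx"]@c;return u[:2]/u[2]
f=lambda P:(np.round((proj("scene",P)-[160,220])*4))
for z in(.15,.155,.16,.165):
  print(z,[f((.566+a,-.185+b,z)) for a,b in((0,0),(-.0175,-.0075),(.0175,-.0075),(.0175,.0075))])
print("paddle corners",[f((.566+a,-.184+b,.156+b*-.268)) for a,b in((-.02,-.019),(.02,-.019),(.02,.019),(-.02,.019))])
im=cv2.imread("pics/a2.png")[130:330,80:330];cv2.imwrite("pics/a3.png",cv2.resize(im,(750,600)))
E
```

```text
0.15 [array([192., 257.]), array([148., 255.]), array([217., 284.]), array([236., 260.])]
0.155 [array([191., 249.]), array([147., 247.]), array([216., 276.]), array([235., 252.])]
0.16 [array([190., 242.]), array([146., 239.]), array([215., 268.]), array([234., 244.])]
0.165 [array([189., 234.]), array([144., 231.]), array([214., 260.]), array([233., 236.])]
paddle corners [array([126., 252.]), array([205., 286.]), array([257., 241.]), array([180., 209.])]
```

View pics/a3.png

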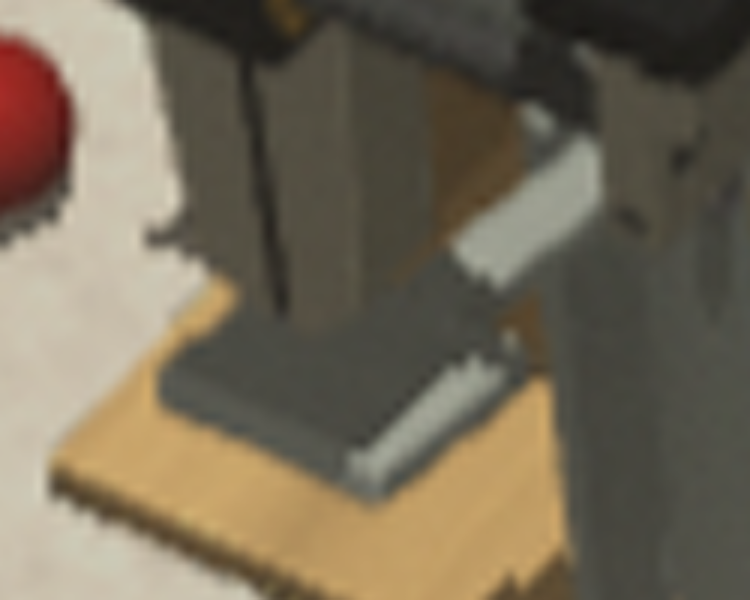

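The paddle is still at its shut position (predicted corners match), and the fingertips hang about 10–15 mm above it. They sit higher than the nominal 19 mm suggests, so I'll go down in small steps and watch the force.

{"op": "step_arm", "data": {
  "rows": "0.05 0.01 0 0 0 0 0; 0.1 0.01 0 0 0 0 0; 0.1 0.01 0 0 0 0 0"
}}

```text
time_s: 3.3
ee_pos: [0.5663, -0.1852, 0.1586]
tcp_rot: [-0.507, -0.494, 0.509, -0.489]
contact_force: [-0.4, 0.3, -0.4]
finger_gap: 0.0005
```

{"op": "step_arm", "data": {
  "rows": "0.05 0 0 0 0 0 0; 0.1 0 0 0 0 0 0; 0.1 0 0 0 0 0 0"
}}

```text
time_s: 3.6
ee_pos: [0.5664, -0.1855, 0.1482]
tcp_rot: [-0.507, -0.494, 0.509, -0.49]
contact_force: [0.1, -0.4, 1.7]
finger_gap: 0.0007
```

```bash
python3 d.py .135; python3 - <<'E'
from h import *
ims=[cv2.resize(grab_frame(n)[r[0]:r[1],r[2]:r[3]],(400,400),interpolation=cv2.INTER_CUBIC) for n,r in(("scene",(220,320,160,260)),("top",(100,300,260,460)))]
cv2.imwrite("pics/a4.png",np.hstack(ims))
E
```

```text
t 3.6 pos [ 0.5664 -0.1855  0.1482] F [ 0.1071 -0.3857  1.7314] gap 0.0007459967360941254 q [ 0.4821  0.6184 -0.3285  1.653   0.2361  0.9159  0.0315]
shift units [ 0.1321 -0.0037 -0.0142] turn units [ 0.0012 -0.0033  0.0075]
```

View pics/a4.png

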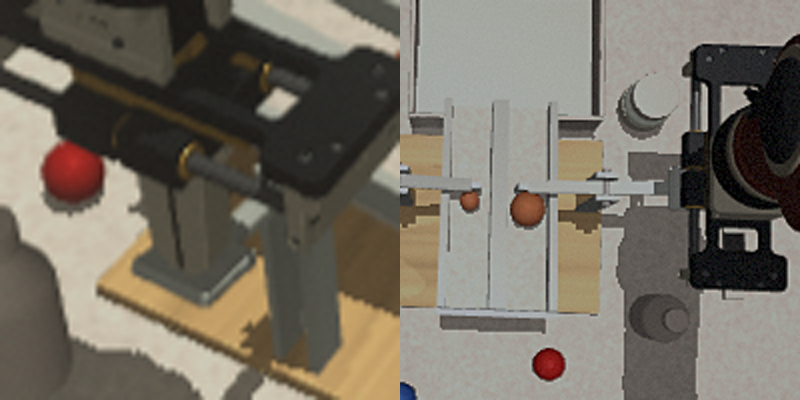

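Contact made: 1.7 N, fingers centred on the plate, and the paddle about 10 mm down in the image (front corner from row 288 to 303). I'll press about 26 mm further in one go and hold.

{"op": "step_arm", "data": {
  "rows": "0.1 0 0 0 0 0 0; 0.2 0 0 0 0 0 0; 0.26 0 0 0 0 0 0; 0.26 0 0 0 0 0 0; 0.26 0 0 0 0 0 0; 0.26 0 0 0 0 0 0"
}}

```text
time_s: 4.3
ee_pos: [0.5657, -0.1847, 0.1224]
tcp_rot: [-0.507, -0.494, 0.509, -0.489]
contact_force: [0.4, -0.9, 0.7]
finger_gap: 0.0007
```

```bash
python3 d.py .125; python3 - <<'E'
from h import *
ims=[cv2.resize(grab_frame(n)[r[0]:r[1],r[2]:r[3]],(400,400),interpolation=cv2.INTER_CUBIC) for n,r in(("scene",(180,340,160,320)),("top",(80,280,240,440)))]
cv2.imwrite("pics/a5.png",np.hstack(ims))
E
```

```text
t 4.3 pos [ 0.5657 -0.1847  0.1224] F [ 0.389  -0.8662  0.6761] gap 0.0006586499573463494 q [ 0.4756  0.6482 -0.3194  1.6803  0.2497  0.8614  0.0191]
shift units [-0.0257  0.0023 -0.007 ] turn units [ 0.0017 -0.0044  0.0092]
```

View pics/a5.png

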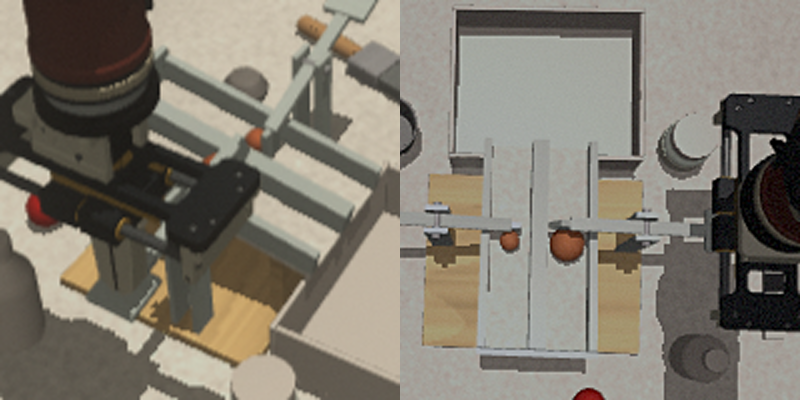

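The ball hasn't left yet, though the gate has lifted part way: the tongue now overlaps the ball in the top view. I'll measure how far the paddle has gone.

```bash
python3 - <<'E'
from h import *
fs=[grab_frame("scene"),grab_frame("top")]
im=np.hstack([cv2.resize(fs[0][230:330,170:270],(400,400),interpolation=cv2.INTER_CUBIC),cv2.resize(fs[1][160:240,290:370],(400,400),interpolation=cv2.INTER_CUBIC)])
cv2.imwrite("pics/a6.png",im)
def proj(n,P):
    p=camera_params(n);T=p["T"];c=T[:3,:3].T@(np.array(P)-T[:3,3]);c=c*[1,-1,-1];u=p["mtx"]@c;return u[:2]/u[2]
# downhill outer & inner top corners of paddle vs lever angle; pivot 75mm inward
c=np.array([.5657,-.184]);yw=-0.0336
ex=np.array([np.cos(yw),np.sin(yw)]);eo=np.array([np.sin(yw),-np.cos(yw)])
th0=np.radians(15);piv=c-eo*.075*np.cos(th0);zp=.156-.075*np.sin(th0)
for th in(0,.1,.2,.3,.4,.5,.55):
    a=th0-th
    o=[]
    for r in(.094,.056):
        h=piv+eo*r*np.cos(a)+ex*.02
        o.append(np.round((proj("scene",(h[0],h[1],zp+r*np.sin(a)))-[170,230])*4))
    print(th,o)
print([get_state()["contact_force"].round(2)])
E
```

```text
0 [array([164., 245.]), array([216., 203.])]
0.1 [array([163., 263.]), array([215., 213.])]
0.2 [array([164., 279.]), array([215., 223.])]
0.3 [array([165., 294.]), array([216., 231.])]
0.4 [array([169., 306.]), array([218., 239.])]
0.5 [array([173., 317.]), array([220., 246.])]
0.55 [array([176., 322.]), array([222., 249.])]
[array([-0.49, -0.28,  0.35])]
```

View pics/a6.png

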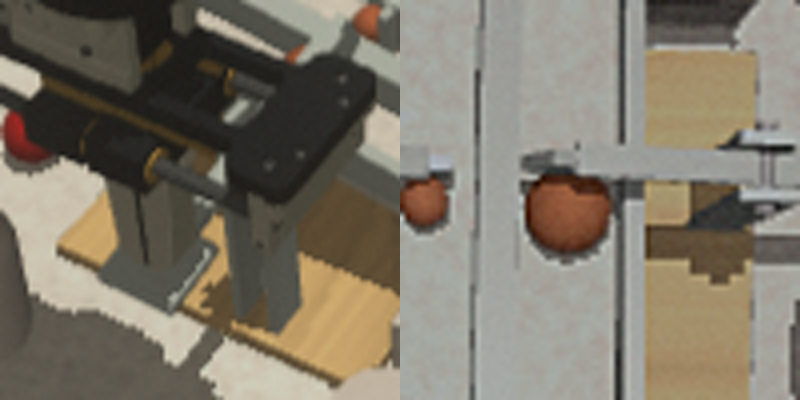

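The paddle's outer corner, at about (170,302) in the crop, puts the lever near 0.37–0.4 rad, just short of the 0.43 needed. I'll press 7 mm more and hold.

{"op": "step_arm", "data": {
  "rows": "0.07 0 0 0 0 0 0; 0.07 0 0 0 0 0 0; 0.07 0 0 0 0 0 0; 0.07 0 0 0 0 0 0; 0.07 0 0 0 0 0 0; 0.07 0 0 0 0 0 0; 0.07 0 0 0 0 0 0; 0.07 0 0 0 0 0 0"
}}

```text
time_s: 5.3
ee_pos: [0.5658, -0.1843, 0.1156]
tcp_rot: [-0.507, -0.495, 0.509, -0.489]
contact_force: [0.3, 1.8, 4.6]
finger_gap: 0.0006
```

```bash
python3 d.py .115; python3 - <<'E'
from h import *
ims=[cv2.resize(grab_frame(n)[r[0]:r[1],r[2]:r[3]],(400,400),interpolation=cv2.INTER_CUBIC) for n,r in(("scene",(230,330,170,270)),("top",(80,240,250,410)))]
cv2.imwrite("pics/a7.png",np.hstack(ims))
E
```

```text
t 5.3 pos [ 0.5658 -0.1843  0.1156] F [0.3156 1.7775 4.6219] gap 0.0005854410358928264 q [ 0.4736  0.6564 -0.3169  1.6871  0.2533  0.8462  0.0157]
shift units [ 0.0061  0.0017 -0.0026] turn units [ 0.0021 -0.005   0.0087]
```

View pics/a7.png

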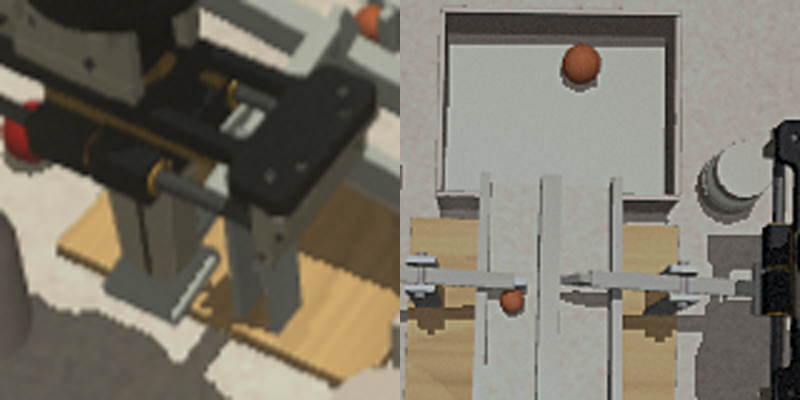

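The large ball is in the tub, at (580,63) in the crop, and the small ball is still behind its gate. I'll let the paddle rise straight up and retreat.

{"op": "step_arm", "data": {
  "rows": "-0.12 0 0 0 0 0 0; -0.24 0 0 0 0 0 0; -0.36 0 0 0 0 0 0; -0.5 0 0 0 0 0 0; -0.7 0 0 0 0 0 0; -0.95 0 0 0 0 0 0; -1 0 0 0 0 0 0"
}}

```text
time_s: 6.1
ee_pos: [0.5678, -0.1856, 0.2188]
tcp_rot: [0.508, 0.492, -0.508, 0.491]
contact_force: [0.3, 0.5, 0.0]
finger_gap: -0.0
```

{"op": "step_arm", "data": {
  "rows": "0 -0.1 0.25 0 0 0 0; 0 -0.2 0.5 0 0 0 0; 0 -0.3 0.75 0 0 0 0; 0 -0.4 1 0 0 0 0; 0 -0.4 1 0 0 0 0"
}}

```text
time_s: 6.6
ee_pos: [0.5209, -0.29, 0.2175]
tcp_rot: [-0.508, -0.49, 0.512, -0.488]
contact_force: [-0.1, -0.1, -1.3]
finger_gap: 0.0005
```

```bash
python3 d.py .2; python3 - <<'E'
from h import *
ims=[cv2.resize(grab_frame(n)[r[0]:r[1],r[2]:r[3]],(400,400),interpolation=cv2.INTER_CUBIC) for n,r in(("scene",(160,370,140,350)),("top",(70,290,220,440)))]
cv2.imwrite("pics/a8.png",np.hstack(ims))
E
```

```text
t 6.6 pos [ 0.5209 -0.29    0.2175] F [-0.1276 -0.09   -1.3026] gap 0.0004597651104166656 q [ 0.677   0.5453 -0.3372  1.5685  0.2014  1.0667  0.2449]
shift units [ 0.1703  0.407  -1.0785] turn units [-0.0099  0.0023  0.0073]
```

View pics/a8.png

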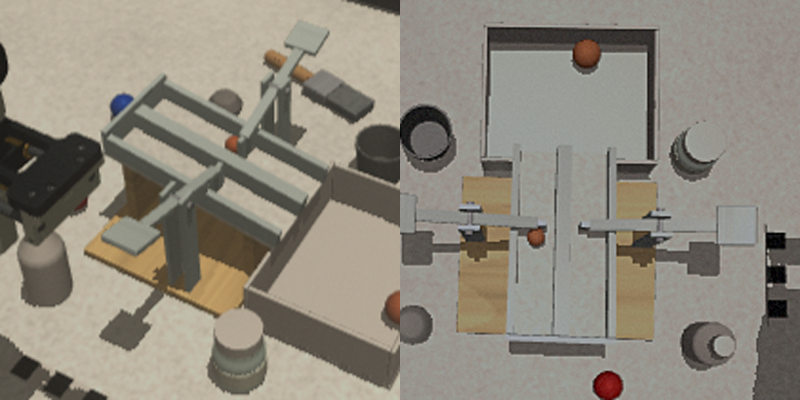

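The gate is shut again and the paddle is back up. The large ball is in the tub, the small ball is still in its lane, and the robot is clear. I'll compare bystander positions with the first picture, then hand in.

```bash
python3 - <<'E'
from h import *
a=cv2.imread("pics/top0.png");b=grab_frame("top")
d=cv2.absdiff(a,b).max(2)[60:320,100:425];m=cv2.morphologyEx((d>45).astype(np.uint8),cv2.MORPH_OPEN,np.ones((3,3)))
_,_,st,c=cv2.connectedComponentsWithStats(m)
for x,cc in zip(st[1:],c[1:]):
    if x[4]>12: print(cc+[100,60],x[4])
print(get_state()["time_s"],close_job())
E
```

```text
[322.71428571  94.28571429] 21
[321.57407407 103.50617284] 162
[323.31950207 206.593361  ] 241
[423.15384615 211.03846154] 26
[423.5 230.5] 16
[417.94070696 288.76966933] 877
the job is handed in; nothing more can be done
6.75 None
```

The larger clay ball was in the right (-y) lane. I pressed that lane's outer paddle with the shut fingers until the ball rolled into the tub. I then let the paddle spring back, moved the arm clear, and handed in at 6.75 s.

**Final checks:**
- **Gate and balls:** the pictures show the right gate shut, the large ball in the tub, and the small ball still behind its own gate.
- **Bystanders:** comparing the top view before and after, the only changes were the ball leaving the lane and arriving in the tub, and the arm with its shadow around the scale bar. That comparison did not cover the whole table.
- **Force:** the wrist read about 4.6 N at full press.

**Disagreements:**
- **Fingertip height:** the fingertips met the paddle about 15 mm lower in TCP height than the stated 19 mm tip length implies. I went down in steps, guided by the pictures.
- **First press:** it stopped at about 0.4 rad, too little for the ball to pass, so I pressed 7 mm more. The force read only about 0.7 N at that point, which disagrees with the expected spring load.

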